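Load the pastry warmer's pocket carriage

ROBOT

A 6-joint arm with a two-finger parallel gripper is mounted at the origin on a cart in front of the work surface, level with it; the furniture and walls round the work are solid. World frame = base frame: x ahead of the robot, y to its left, z up, the work surface at z = 0. Lengths are in m, angles in degrees, forces in N, time in s.
With the tool pointing down it reaches from about 0.375 to 0.9 m from the base axis. Payload 3.1 kg.
Tool frame: the origin (TCP) lies between the finger pads; the fingertips stand 11 mm ahead of it and the grasp point (between the pads) lies 8 mm behind it; z points along the fingers, y is the line along which they close (so a half turn about z gives the same grasp; the last joint's range is limited). The gripper opens to 87 mm and grips with 3 to 60 N. Pads are 19 mm wide; open, the fingers measure 117 mm over their backs; the gripper's body (75 mm by 190 mm) begins 51 mm behind the grasp point.
Start: joints at [-86.087, 30.224, 82.088, -0, 67.689, -10.227], TCP at [0.153, -0.606, 0.234] pointing down, gripper open.
Joint ranges: [-176.69, 176.69], [-43.24, 126.21], [12.49, 139.97], [-82, 262], [0, 151.66], [-163.58, 163.58]. Speed limits (degrees/s): [159.86, 159.86, 180, 180, 180, 180].

INTERFACE

Orientations are given as a 3x3 rotation matrix whose columns are the frame's x, y, z axes.
In Python, from rig import bot, viewer, workorder, models gives the robot as it stands.
- The arm moves only by the shell command python3 -m jog 'ROWS'. ROWS is JSON, a list of rows, each a list of 7 numbers: the opening, from 0 (shut) to 1 (fully open), then the shift along the tool's x, y, z in m, then the turn, a rotation vector about the tool's x, y, z in degrees. In form: [[claw, x, y, z, ax, ay, az], ...]. A call has 1 to 20 rows; each row is the pose to reach, as a shift and turn from the pose commanded when the call began, along the tool's axes at that moment; what a row does not reach only later rows make up. A row lasts 1/8 s, in which the tool goes at most 62.5 mm and 10.7 degrees, less where a joint would pass 70% of its speed; a pose out of reach is approached as far as the arm can. A call with a gripper value outside its range is refused whole. The fingers move at their own pace and stop on an object; the grip force is fixed at half the most. Time passes only in rows, so rows that repeat a pose let the fingers close. It gives the time, the measured TCP pose, the force, the opening and the grip force at its end, in the units of the state.
- bot.read_state(): the state, without advancing time (a new reading comes with each control period).
- viewer.capture(name): name is "scene" or "side" or "wrist"; returns (picture, depth): 400x640x3 uint8, blue, green, red; 400x640 float32, m along the optical axis (not along the pixel's ray), 0 where there is no reading.
- viewer.camera_info(name): a dict with "fx", "fy", "cx", "cy" (pixels), "world_to_cam" (4x4, takes a point from world to camera coordinates). Camera axes: x right, y down, z forward; pixel columns grow to the right and rows downward; lengths in m; the calibration is good to about 2 mm. A picture is of the moment at which its call begins: read the wrist's pose just before it. camera_info takes no time and is no camera call; for the wrist camera it gives the pose at the moment of the call.
- workorder.hand_in(): hands the job in; it is judged then, once.
Trained networks look in the newest picture that a camera, given by its name, has taken for a name from the list of things; names that differ only in an ending like _2 or _b are one class to them, and where a whole thing is asked for, a point or a joint stands for the part that bears it (a point fixed in the world has none). Each returns a list of dicts, best first, with "p" (0 to 1); they miss things now and then, are a little off and sometimes report something else, mostly with a low value. They report only what shows in the picture. A call takes as long as a camera call. They do not tell look-alikes from the thing itself.
- models.outline_of(camera, thing): "mask" (400x640 bool, what is visible of it).
- models.tip_of(camera, thing): "xyz" ([x, y, z] in m, in world coordinates, good to about 4 mm: a listed point, or the origin of a listed thing).
The state is a dict: "time_s": time; "joint_positions": joint angles; "qvel": joint speeds; "tau": joint torques, N m; "position": TCP position; "tcp_rot": TCP orientation; "force": force on the tool from outside, world axes, zero at the start; "moment": the same for the moment, N m; "opening": opening from 0.0 (shut) to 1.0 (fully open); "grasp_force": force on a finger pad.
Only numpy, scipy, OpenCV 4.12 (cv2) and the standard library are available. Lean on these libraries where they do the work, as an engineer would, in place of code of your own. Each camera call takes 0.05 s, during which the arm holds its last target. There are 200 camera calls.

TASK

Load the pastry warmer: pull its pocket carriage out, drop each of the three cakes (round, square and long) upright into the pocket of its own shape so that it sits flat on the pocket's floor, then push the carriage fully home with the cakes in it. Do not knock over or shift the mug, the cup or the folding bar.

Things in the scene. Friction and masses are not known exactly. Their poses are not given: they have to be found in the camera images.
- carriage (a joint): how far the carriage is pulled out, in m: 0 = fully home, 0.165 = fully out (hard stops). Starts 0 to 0.04; slides level to the warmer's -x, about 2 N friction, stays where left. Aluminium plate 145 (x) x 254 (y) x 30 mm with three pockets, clear of the housing only near fully out; steel front panel 280 mm wide, 8 mm thick, top 74 mm above the table.
- warmer: countertop pastry warmer, a fixed brushed-steel housing 170 (x) x 280 (y) x 92 mm, open at the front (-x) where the carriage comes out; roof top 92 mm, underside 84 mm above the table. Origin: centre of its underside on the table; x points to its back (away from the handle), y to its left, z up.
- carriage_handle (a point): middle of the dark bar handle on the carriage's front panel, 62 mm above the table: round bar 10 mm thick, straight for 118 mm along y, standing level 45 mm out (-x) from the panel, with a 40 mm gap behind it. Same axes as the warmer; moves with the carriage.
- pocket_round (a point): round pocket, leftmost (+y) in the carriage, 74 mm diameter, 26 mm deep, 3 mm chamfer at the mouth, flat floor. The point is the centre of its floor, 12 mm above the table and 26 mm below the carriage's top face. Axes as the warmer; moves with the carriage.
- pocket_square (a point): square pocket, the middle one, 62 x 62 mm, 26 mm deep, flat floor, sides along the carriage's axes. The point is the centre of its floor, 12 mm above the table and 26 mm below the carriage's top face. Axes as the warmer; moves with the carriage. Between neighbouring pockets the plate is 22 mm wide.
- pocket_long (a point): oblong pocket, rightmost (-y), 108 mm along x by 50 mm along y, 26 mm deep, 3 mm chamfer at the mouth, flat floor. The point is the centre of its floor, 12 mm above the table and 26 mm below the carriage's top face. Axes as the warmer; moves with the carriage.
- round_cake: round muffin-like cake, 64 mm diameter (57 mm at the foot), straight-sided from 20 to 44 mm height, 56 mm tall with a domed top, about 80 g. Golden brown like the others. Origin: centre of its underside; z up.
- square_cake: square cake, 52 x 52 mm, 56 mm tall (sides straight and upright to 47 mm), rounded edges, about 90 g. Origin: centre of its underside; x and y along its sides, z up.
- long_cake: oblong cake, 98 mm (x) x 40 mm (y), 56 mm tall (sides straight and upright to 47 mm), rounded edges, about 100 g. Origin: centre of its underside; x along its length, z up.
- tea_mug: bystander: white mug with dark dots, 82 x 114 x 91 mm with its handle, loose on the table at the left front. Origin: centre of its underside; z up.
- spice_cup: bystander: pale green tapered cup, 71 mm across, 41 mm tall, loose on the table at the far right. Origin: centre of its underside; z up.
- folding_bar: bystander: dark iron folding bar, a T-shaped upright on a base plate 55 x 100 mm, 55 mm tall, loose on the table at the left, by the cabinet. Origin: centre of its underside; z up.
Mind the look-alikes: they are no part of the job. Leave any pink or purple look-alike of the square_cake alone.

How it is judged (in metres and radians):
At the end, for the whole second after the job is handed in: Each cake lies in the pocket of its own shape: its origin within 10 mm (level) of the centre of the pocket's floor, its underside less than 5 mm above that floor, upright within 7 degrees, at rest; and the carriage is at rest within 5 mm of fully home (horizontal distance between round_cake and pocket_round below 0.01 m and z of round_cake in the frame of pocket_round between -0.004 and 0.005 m and angle between each of round_cake, square_cake, long_cake's own z axis and vertical below 0.12 rad and linear speed of each of round_cake, square_cake, long_cake below 0.02 m/s and horizontal distance between square_cake and pocket_square below 0.01 m and z of square_cake in the frame of pocket_square between -0.004 and 0.005 m and horizontal distance between long_cake and pocket_long below 0.01 m and z of long_cake in the frame of pocket_long between -0.004 and 0.005 m and value of joint carriage below 0.005 m and velocity of joint carriage below 0.01 m/s); the robot touches nothing.
It fails at once if the tea mug is pushed more than 30 mm or tipped over (distance of tea_mug from where it was at the start of the episode above 0.03 m or angle between tea_mug's own z axis and vertical above 0.5 rad).
It fails at once if the cup is pushed more than 30 mm or tipped over (distance of spice_cup from where it was at the start of the episode above 0.03 m or angle between spice_cup's own z axis and vertical above 0.5 rad).
It fails at once if the folding bar is pushed more than 30 mm or tipped over (distance of folding_bar from where it was at the start of the episode above 0.03 m or angle between folding_bar's own z axis and vertical above 0.5 rad).
It also fails if it takes over 72 s, if anything falls off the work surface, if the arm or the gripper's body presses on something with over 40 N, if the wrist force passes 120 N, or if a joint passes its speed limit or range.

## Working session

There is one attempt and no reset: what is moved stays moved. The work goes in short steps, Python scripts to look and compute and a shell command to move; the robot and the scene stay as the last step left them, time stands still between calls to the robot, and variables do not carry over. Pictures are saved under pics/ and viewed, at most 10 in all, crops included, and the job is handed in when it is done.

```bash
ls; mkdir -p pics; cat > h.py <<'E'
import numpy as np, cv2
from rig import bot, viewer, workorder, models
def pts(cam,mask,d,ci):
    v,u=np.nonzero(mask&(d>0)); z=d[v,u]
    p=np.c_[(u-ci['cx'])/ci['fx']*z,(v-ci['cy'])/ci['fy']*z,z]
    T=np.linalg.inv(np.array(ci['world_to_cam'])); return p@T[:3,:3].T+T[:3,3]
E
python3 - <<'E'
from h import *
s=bot.read_state();print(s['time_s'],s['position'],np.round(s['tcp_rot'],3).tolist(),s['opening'])
for c in ['scene','side']:
    im,d=viewer.capture(c);cv2.imwrite(f'pics/{c}0.png',im)
    ci=viewer.camera_info(c)
    print(c,np.round(np.linalg.inv(ci['world_to_cam']),2).tolist())
    for t in ['carriage_handle','warmer','pocket_round','round_cake','square_cake','long_cake','tea_mug','spice_cup','folding_bar']:
        print(t,[(round(r['p'],2),np.round(r['xyz'],3).tolist()) for r in models.tip_of(c,t)[:4]])
E
```

```text
pics
0.0 [ 0.15268292 -0.60533487  0.23258547] [[0.97, 0.244, -0.0], [0.244, -0.97, 0.002], [0.0, -0.002, -1.0]] 1.0042885142078097
scene [[-0.65, -0.34, 0.68, -0.45], [-0.76, 0.27, -0.6, 0.94], [0.02, -0.9, -0.43, 0.74], [0.0, 0.0, 0.0, 1.0]]
carriage_handle [(0.92, [0.599, -0.056, 0.064])]
warmer [(0.56, [0.753, -0.074, 0.004])]
pocket_round [(0.71, [0.735, 0.008, 0.011])]
round_cake []
square_cake [(0.58, [0.393, -0.305, 0.002]), (0.41, [0.508, -0.303, 0.003])]
long_cake [(0.58, [0.476, 0.38, -0.0])]
tea_mug [(0.69, [0.353, 0.541, -0.001])]
spice_cup [(0.41, [0.692, -0.356, 0.001])]
folding_bar []
side [[0.94, -0.21, 0.28, 0.06], [-0.35, -0.6, 0.72, -1.26], [0.02, -0.77, -0.64, 1.25], [0.0, 0.0, 0.0, 1.0]]
carriage_handle [(0.77, [0.6, -0.054, 0.062])]
warmer [(0.82, [0.753, -0.072, -0.002])]
pocket_round [(0.74, [0.735, 0.004, 0.011])]
round_cake [(0.58, [0.577, -0.428, 0.002])]
square_cake [(0.84, [0.505, -0.301, 0.003]), (0.82, [0.444, -0.391, -0.001]), (0.63, [0.388, -0.298, 0.002])]
long_cake [(0.46, [0.47, 0.376, 0.002])]
tea_mug [(0.5, [0.727, -0.085, 0.011])]
spice_cup [(0.61, [0.694, -0.356, 0.004])]
folding_bar [(0.73, [0.588, 0.358, -0.001])]
```

View pics/side0.png

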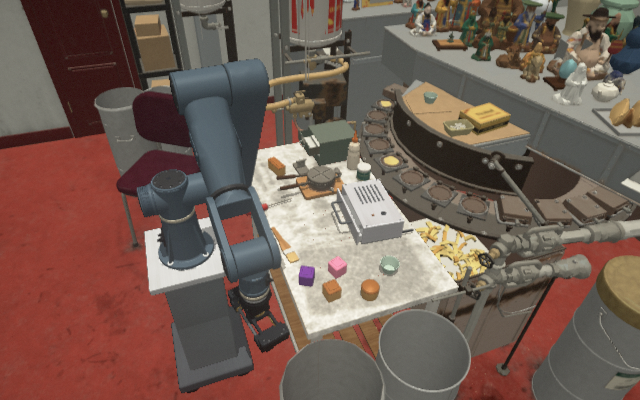

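View pics/scene0.png

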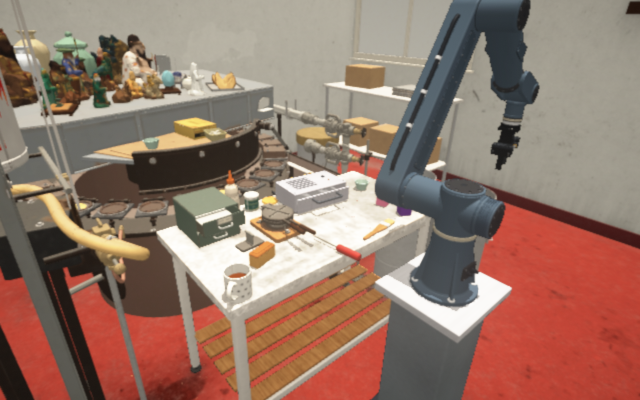

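The side view shows the brown square cake at (332,290), the round cake at (370,289), and pink and purple decoys at (338,267) and (307,275). The warmer is at (370,210) and the long cake at (276,166), next to the mug, green box and pan. Next I need the yaws.

```bash
python3 - <<'E'
from h import *
for c in ['side','scene']:
    im,d=viewer.capture(c);ci=viewer.camera_info(c)
    print(c,ci['fx'])
    for t,zl,zh in [('warmer',.085,.1),('carriage_handle',.055,.1),('square_cake',.045,.06),('round_cake',.03,.06),('long_cake',.045,.06),('folding_bar',.005,.07),('tea_mug',.01,.1)]:
        for r in models.outline_of(c,t)[:4]:
            P=pts(c,r['mask'],d,ci)
            Q=P[(P[:,2]>zl)&(P[:,2]<zh)]
            if len(Q)<8: print(t,'few',len(P));continue
            rc=cv2.minAreaRect((Q[:,:2]*1000).astype(np.float32))
            v,u=np.nonzero(r['mask'])
            print(t,round(r['p'],2),len(Q),'px',u.mean().round(),v.mean().round(),'rect',np.round(rc[0]),np.round(rc[1]),round(rc[2],1),'zmax',P[:,2].max().round(3))
# heightmap of the table from side
P=pts('side',d*0==0,d,ci)
im,d=viewer.capture('side');ci=viewer.camera_info('side')
P=np.r_[P,pts('side',d*0==0,d,ci)]
P=P[(P[:,0]>.25)&(P[:,0]<1)&(P[:,1]>-.5)&(P[:,1]<.65)&(P[:,2]>-.02)&(P[:,2]<.4)]
H=np.full((24,16),-1.)
for p in P:
    i=int((.65-p[1])/.05);j=int((p[0]-.25)/.05);H[i,j]=max(H[i,j],p[2])
print('cols x',[round(.25+.05*j,2) for j in range(16)])
for i in range(24): print(round(.65-.05*i,2),' '.join(f'{int(round(1000*h)):4d}' if h>=0 else '   .' for h in H[i]))
E
```

```text
side 434.32646152937554
warmer 0.87 1853 px 370.0 211.0 rect [751. -74.] [291. 173.] 84.0 zmax 0.104
carriage_handle 0.81 255 px 351.0 216.0 rect [625. -64.] [282.  61.] 83.8 zmax 0.085
square_cake 0.82 170 px 306.0 275.0 rect [ 389. -303.] [58. 52.] 61.1 zmax 0.062
square_cake 0.78 150 px 337.0 267.0 rect [ 508. -305.] [55. 50.] 15.5 zmax 0.063
square_cake 0.6 187 px 331.0 290.0 rect [ 450. -397.] [52. 52.] 6.7 zmax 0.063
round_cake 0.8 263 px 370.0 289.0 rect [ 575. -437.] [62. 61.] 28.1 zmax 0.064
folding_bar 0.45 144 px 300.0 166.0 rect [586. 353.] [ 53. 111.] 4.8 zmax 0.063
scene 370.99416433898807
warmer 0.84 960 px 311.0 191.0 rect [747. -72.] [286. 178.] 84.5 zmax 0.1
carriage_handle 0.87 314 px 320.0 198.0 rect [622. -60.] [278.  68.] 81.4 zmax 0.09
square_cake few 57
square_cake 0.3 145 px 321.0 198.0 rect [624. -57.] [272.  55.] 83.2 zmax 0.089
long_cake 0.87 208 px 262.0 254.0 rect [465. 378.] [38. 95.] 15.9 zmax 0.061
folding_bar 0.67 301 px 249.0 242.0 rect [554. 352.] [119. 101.] 7.9 zmax 0.059
tea_mug 0.72 979 px 238.0 282.0 rect [351. 534.] [ 80. 108.] 69.9 zmax 0.09
[... 1511 characters left out ...]
8    .    .    .
-0.15    .   15   19    9   10    8   39   94  102  105  104  100    9    .    .    .
-0.2    .    7   14    9    8   11   10   78  101  100   99   98   33    .    .    .
-0.25    .    9   63   60   60   63   10    8   10    8   10    8    9    .    .    .
-0.3    .    7   64   59   61   62    9    9   49   45    9   10   10    .    .    .
-0.35    .    8    8   64   62    8    9   19   46   46    9    9    9    .    .    .
-0.4    .    9    8   61   61   56   62   55    9   12    7   10   10    .    .    .
-0.45    .    7    9    9   11   11   59   48    8    9    8    9    7    .    .    .
-0.5    .    .    .    .    .    .    .    .    .    .    .    .    .    .    .    .
```

```bash
cat >> h.py <<'E'
def plan(*tg):
    s=bot.read_state();R=np.array(s['tcp_rot']);p=np.array(s['position'])
    psi=np.degrees(np.arctan2(R[1,0],R[0,0]))
    print('t',round(s['time_s'],2),'pos',p.round(4),'psi',psi.round(2),'tilt',np.round(R[:,2],4),'F',np.round(s['force'],1),'open',round(s['opening'],3),'j',np.round(s['joint_positions'],0))
    from scipy.spatial.transform import Rotation as Ro
    for x,y,z,ps in tg:
        a=np.radians(ps);Rt=np.array([[np.cos(a),np.sin(a),0],[np.sin(a),-np.cos(a),0],[0,0,-1]])
        print('to',(x,y,z,ps),'shift',(R.T@(np.array([x,y,z])-p)).round(4),'turn',np.round(Ro.from_matrix(R.T@Rt).as_rotvec(degrees=True),2))
E
python3 - <<'E'
from h import *
ci=viewer.camera_info('wrist');T=np.linalg.inv(np.array(ci['world_to_cam']));s=bot.read_state();R=np.array(s['tcp_rot'])
print(ci['fx'],R.T@(T[:3,3]-s['position']),(R.T@T[:3,:3]).round(2))
plan((0.46,-0.36,0.30,60),(0.6,-0.055,0.15,84),(0.6,-0.055,0.054,84))
E
```

```text
350.7314687416718 [ 7.36161090e-02 -4.69062928e-05 -1.51924011e-01] [[-0.   -0.96 -0.27]
 [ 1.   -0.    0.  ]
 [-0.   -0.27  0.96]]
t 1.85 pos [ 0.1527 -0.6061  0.2336] psi 14.14 tilt [-0.e+00 -1.e-04 -1.e+00] F [-1.7 -1.1  0.4] open 0.998 j [-86.  30.  82.  -0.  68. -10.]
to (0.46, -0.36, 0.3, 60) shift [ 0.3581 -0.1635 -0.0665] turn [  0.     0.   -45.86]
to (0.6, -0.055, 0.15, 84) shift [ 0.5684 -0.4251  0.0835] turn [  0.     0.   -69.86]
to (0.6, -0.055, 0.054, 84) shift [ 0.5684 -0.4251  0.1795] turn [  0.     0.   -69.86]
```

```bash
python3 -m jog '[[1,0.387,-0.115,-0.046,0,0,-70],[1,0.387,-0.115,-0.046,0,0,-70],[1,0.387,-0.115,-0.046,0,0,-70],[1,0.387,-0.115,-0.046,0,0,-70],[1,0.387,-0.115,-0.046,0,0,-70],[1,0.387,-0.115,-0.046,0,0,-70],[1,0.387,-0.115,-0.046,0,0,-70],[1,0.387,-0.115,-0.046,0,0,-70],[1,0.387,-0.115,-0.046,0,0,-70],[1,0.387,-0.115,-0.046,0,0,-70],[1,0.387,-0.115,-0.046,0,0,-70]]'
cat >> h.py <<'E'
def look(name,things):
    plan()
    ci=viewer.camera_info('wrist');im,d=viewer.capture('wrist');cv2.imwrite(f'pics/{name}.png',im)
    for t,zl,zh in things:
        print(t,'tip',[(round(r['p'],2),np.round(r['xyz'],4).tolist()) for r in models.tip_of('wrist',t)[:4]])
        if zh is None: continue
        for r in models.outline_of('wrist',t)[:4]:
            P=pts('wrist',r['mask'],d,ci);Q=P[(P[:,2]>zl)&(P[:,2]<zh)]
            if len(Q)<10: continue
            rc=cv2.minAreaRect((Q[:,:2]*1000).astype(np.float32))
            lo,hi=np.percentile(Q[:,:2],[1,99],axis=0)
            b=im[r['mask']].mean(0).astype(int)
            print('  ',round(r['p'],2),'bgr',b,len(Q),'rect',np.round(rc[0],1),np.round(rc[1],1),round(rc[2],1),'ctr',((lo+hi)/2).round(4),'z',np.percentile(Q[:,2],[50,99]).round(3))
E
python3 - <<'E'
from h import *
look('w1',[('square_cake',.03,.07),('round_cake',.025,.07),('carriage_handle',.05,.1),('pocket_round',0,None)])
E
```

```text
time_s: 3.22
position: [0.4988, -0.4008, 0.2795]
tcp_rot: [[0.104, 0.995, -0.0], [0.995, -0.104, 0.0], [0.0, -0.0, -1.0]]
force: [-1.0, -1.1, -0.0]
opening: 0.995
grasp_force: 0.0
t 3.23 pos [ 0.4988 -0.4008  0.2795] psi 84.02 tilt [-4.e-04  2.e-04 -1.e+00] F [-1.  -1.1 -0. ] open 0.995 j [-49.  29.  77.  -0.  74. -43.]
square_cake tip [(0.86, [0.387, -0.3013, 0.0005]), (0.84, [0.5089, -0.2988, -0.0012]), (0.83, [0.4453, -0.3926, 0.0007])]
   0.97 bgr [135  67 117] 2792 rect [ 388.1 -302.1] [52.5 52.7] 60.9 ctr [ 0.3898 -0.3026] z [0.055 0.058]
   0.76 bgr [134 120 186] 2701 rect [ 506.7 -300.8] [52.5 52.3] 17.7 ctr [ 0.5067 -0.301 ] z [0.055 0.058]
   0.57 bgr [ 57  97 143] 2291 rect [ 448.3 -393.4] [52.2 52.8] 6.8 ctr [ 0.449  -0.3923] z [0.055 0.058]
round_cake tip [(0.78, [0.5738, -0.4332, -0.0013])]
   0.65 bgr [ 57 102 156] 2568 rect [ 575.3 -432.7] [63.4 61.9] 31.7 ctr [ 0.5748 -0.4318] z [0.054 0.058]
carriage_handle tip []
pocket_round tip []
```

View pics/w1.png

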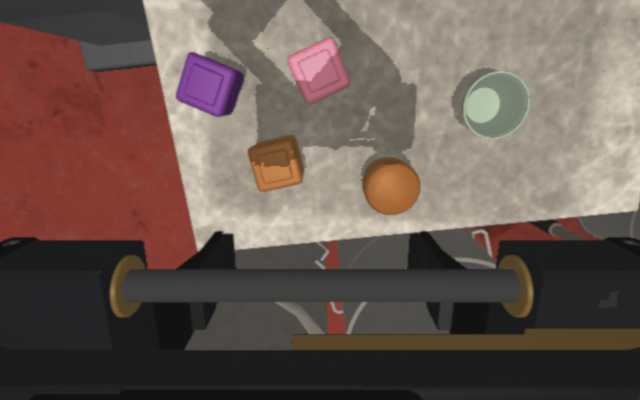

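Seen from above: brown square cake at (276,163), round cake at (391,186), decoys at (210,84) and (319,70), cup at (496,104). All positions are consistent. Next, the handle.

```bash
python3 -m jog '[[1,0.309,0.069,0,0,0,0],[1,0.309,0.069,0,0,0,0],[1,0.309,0.069,0,0,0,0],[1,0.309,0.069,0,0,0,0],[1,0.309,0.069,0,0,0,0],[0.46,0.309,0.069,0,0,0,0],[0.46,0.309,0.069,0,0,0,0],[0.46,0.309,0.069,0,0,0,0]]'
python3 - <<'E'
from h import *
look('w2',[('carriage_handle',.05,.072),('warmer',.085,.1),('pocket_round',0,None)])
plan((0.6,-0.055,0.15,84))
E
```

```text
time_s: 4.62
position: [0.5998, -0.1012, 0.2795]
tcp_rot: [[0.104, 0.995, -0.0], [0.995, -0.104, -0.001], [-0.001, -0.0, -1.0]]
force: [-1.0, -0.5, 0.3]
opening: 0.747
grasp_force: 0.0
t 4.62 pos [ 0.5998 -0.1012  0.2795] psi 84.04 tilt [-2.e-04 -5.e-04 -1.e+00] F [-1.  -0.5  0.3] open 0.747 j [-20.  26.  81.  -0.  72. -14.]
carriage_handle tip [(0.62, [0.5998, -0.0589, 0.0629]), (0.26, [0.6933, -0.3554, 0.0006])]
   0.65 bgr [106 109 112] 2474 rect [621.9 -67.3] [257.8  58.1] 84.4 ctr [ 0.6224 -0.0657] z [0.067 0.071]
warmer tip [(0.81, [0.748, -0.0725, 0.0046])]
   0.63 bgr [132 135 140] 43638 rect [748.5 -85.2] [251.1 170.5] 84.5 ctr [ 0.749  -0.0766] z [0.093 0.096]
pocket_round tip []
t 4.92 pos [ 0.5999 -0.1006  0.2795] psi 84.06 tilt [-1.e-04 -0.e+00 -1.e+00] F [-0.2  0.3 -0.1] open 0.498 j [-20.  26.  81.  -0.  72. -14.]
to (0.6, -0.055, 0.15, 84) shift [ 0.0454 -0.0046  0.1295] turn [-0.    0.    0.06]
```

View pics/w2.png

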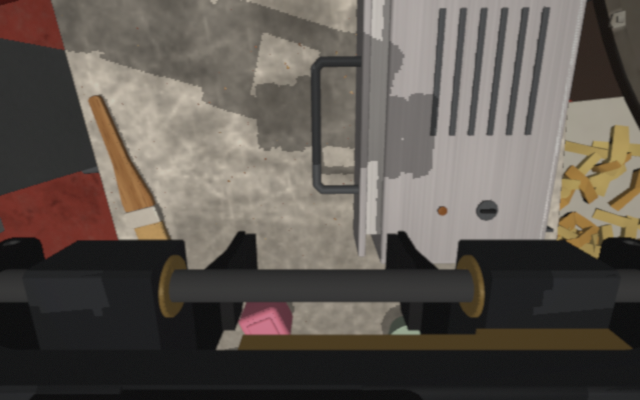

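The bar shows at column ~317, rows 65–185, with the panel edge at column 360.

```bash
python3 - <<'E'
from h import *
ci=viewer.camera_info('wrist');T=np.linalg.inv(np.array(ci['world_to_cam']))
im=cv2.imread('pics/w2.png').astype(int)
g=im.sum(2)
P=[]
for v in range(75,180,5):
    w=np.clip(250-g[v,305:335],0,None); 
    u=305+(w*np.arange(30)).sum()/max(w.sum(),1)
    ray=T[:3,:3]@[(u-ci['cx'])/ci['fx'],(v-ci['cy'])/ci['fy'],1];p=T[:3,3]+ray*(0.062-T[2,3])/ray[2];P.append(p)
P=np.array(P);k=np.polyfit(P[:,1],P[:,0],1);print('bar x at y=-.058',np.polyval(k,-.058),'yaw',-np.degrees(np.arctan(k[0])),np.std(P[:,0]-np.polyval(k,P[:,1])))
for v,u in [(58,317),(190,317)]:
    ray=T[:3,:3]@[(u-ci['cx'])/ci['fx'],(v-ci['cy'])/ci['fy'],1];print(T[:3,3]+ray*(0.062-T[2,3])/ray[2])
E
```

```text
bar x at y=-.058 0.5983583049492217 yaw -5.1711932052560226 0.00025567915938144763
[0.60687541 0.01090599 0.062     ]
[ 0.59250617 -0.12267792  0.062     ]
```

```bash
python3 -m jog '[[0.46,0.043,-0.0065,0.06,0,0,-0.4],[0.46,0.043,-0.0065,0.12,0,0,-0.4],[0.46,0.043,-0.0065,0.16,0,0,-0.4],[0.46,0.043,-0.0065,0.2,0,0,-0.4],[0.46,0.043,-0.0065,0.2255,0,0,-0.4],[0.46,0.043,-0.0065,0.2255,0,0,-0.4],[0,0.043,-0.0065,0.2255,0,0,-0.4],[0,0.043,-0.0065,0.2255,0,0,-0.4],[0,0.043,-0.0065,0.2255,0,0,-0.4],[0,0.043,-0.0065,0.2255,0,0,-0.4]]'; python3 -c "
from h import *
plan()"
```

```text
time_s: 6.18
position: [0.5986, -0.0563, 0.0549]
tcp_rot: [[0.095, 0.995, 0.002], [0.995, -0.095, -0.0], [-0.0, 0.002, -1.0]]
force: [-0.6, -0.3, 2.6]
opening: 0.101
grasp_force: 30.0
t 6.17 pos [ 0.5986 -0.0563  0.0549] psi 84.54 tilt [ 1.8e-03 -4.0e-04 -1.0e+00] F [-0.6 -0.3  2.6] open 0.101 j [-16.  42.  93.   0.  44. -11.]
```

```bash
python3 -m jog '[[0,0,-0.015,0,0,0,0],[0,0,-0.035,0,0,0,0],[0,0,-0.055,0,0,0,0],[0,0,-0.075,0,0,0,0],[0,0,-0.095,0,0,0,0],[0,0,-0.115,0,0,0,0],[0,0,-0.135,0,0,0,0],[0,0,-0.138,0,0,0,0],[0,0,-0.138,0,0,0,0]]'; python3 -m jog '[[0,0,-0.004,0,0,0,0],[0,0,-0.008,0,0,0,0],[0,0,-0.008,0,0,0,0]]'
```

```text
time_s: 7.3
position: [0.4604, -0.0431, 0.0548]
tcp_rot: [[0.095, 0.995, -0.0], [0.995, -0.095, -0.0], [-0.0, -0.0, -1.0]]
force: [-2.3, -0.8, 8.4]
opening: 0.101
grasp_force: 30.0
time_s: 7.68
position: [0.4566, -0.0428, 0.0549]
tcp_rot: [[0.096, 0.995, 0.008], [0.995, -0.096, -0.002], [-0.001, 0.008, -1.0]]
force: [6.1, 3.9, 2.9]
opening: 0.103
grasp_force: 30.0
```

```bash
python3 -m jog '[[0,0,-0.003,0,0,0,0],[0,0,-0.003,0,0,0,0]]'; python3 -m jog '[[0,0,0.005,0,0,0,0],[0.4,0,0.005,0,0,0,0],[0.46,0,0.005,0,0,0,0],[0.46,0,0.005,0,0,0,0]]'; python3 -c "
from h import *
plan((.455,-.043,.3,84.5),(.468,.32,.3,106))"
```

```text
time_s: 7.92
position: [0.4566, -0.0429, 0.0549]
tcp_rot: [[0.097, 0.995, 0.014], [0.995, -0.097, -0.003], [-0.001, 0.014, -1.0]]
force: [11.3, 7.7, -0.8]
opening: 0.105
grasp_force: 30.0
time_s: 8.43
position: [0.4543, -0.0424, 0.0539]
tcp_rot: [[0.095, 0.995, -0.001], [0.995, -0.095, 0.0], [0.0, -0.001, -1.0]]
force: [0.3, 0.5, 0.3]
opening: 0.359
grasp_force: 0.0
t 8.43 pos [ 0.4543 -0.0424  0.0539] psi 84.54 tilt [-8.e-04  3.e-04 -1.e+00] F [0.3 0.5 0.3] open 0.359 j [-19.  37. 114.  -0.  29. -14.]
to (0.455, -0.043, 0.3, 84.5) shift [-0.0004  0.0005 -0.2461] turn [-0.05 -0.01  0.04]
to (0.468, 0.32, 0.3, 106) shift [ 0.3621 -0.0211 -0.2461] turn [-5.000e-02 -2.000e-02 -2.146e+01]
```

```bash
python3 -m jog '[[1,0,0,-0.06,0,0,0],[1,0,0,-0.12,0,0,0],[1,-0.0335,0.0695,-0.18,0,0,0],[1,-0.0335,0.0695,-0.226,0,0,0],[1,-0.0335,0.0695,-0.226,0,0,0],[1,-0.0335,0.0695,-0.226,0,0,0]]'; python3 - <<'E'
from h import *
look('w3',[('pocket_round',0,None),('pocket_square',0,None),('pocket_long',0,None),('carriage_handle',.05,.08)])
plan((.468,.32,.3,106))
E
```

```text
time_s: 9.18
position: [0.5201, -0.0823, 0.2799]
tcp_rot: [[0.095, 0.995, -0.001], [0.995, -0.095, 0.0], [0.0, -0.001, -1.0]]
force: [-0.3, 0.2, -1.0]
opening: 0.98
grasp_force: 0.0
t 9.18 pos [ 0.5201 -0.0823  0.2799] psi 84.52 tilt [-5.e-04  2.e-04 -1.e+00] F [-0.3  0.2 -1. ] open 0.98 j [-21.  19.  93.   0.  68. -16.]
pocket_round tip [(0.61, [0.5941, 0.0228, 0.0157]), (0.23, [0.7471, -0.0715, 0.0005])]
pocket_square tip [(0.59, [0.5888, -0.0713, 0.0132])]
pocket_long tip [(0.61, [0.5789, -0.146, 0.0112])]
carriage_handle tip [(0.8, [0.4552, -0.0444, 0.0592])]
   0.88 bgr [144 149 153] 4116 rect [480.  -50.6] [270.4  58. ] 84.5 ctr [ 0.4847 -0.0517] z [0.072 0.076]
t 9.47 pos [ 0.5195 -0.0819  0.2785] psi 84.55 tilt [-0.0034  0.0014 -1.    ] F [ 0.1  0.5 -0.1] open 0.999 j [-21.  20.  93.   0.  68. -16.]
to (0.468, 0.32, 0.3, 106) shift [ 0.3952 -0.0895 -0.0208] turn [ -0.19  -0.1  -21.45]
```

View pics/w3.png

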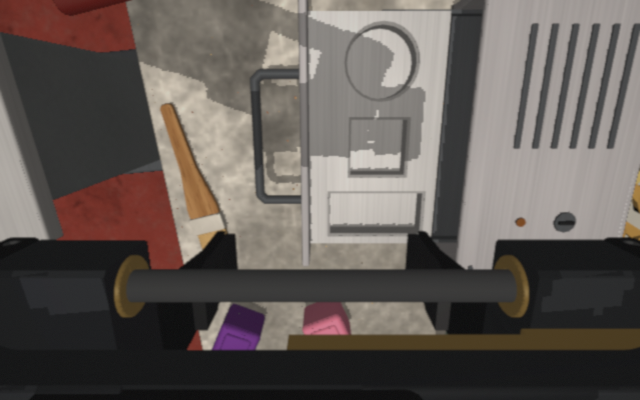

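```bash
python3 - <<'E'
from h import *
ci=viewer.camera_info('wrist');T=np.linalg.inv(np.array(ci['world_to_cam']));im,d=viewer.capture('wrist')
v,u=np.mgrid[:400,:640]
ray=np.stack([(u-ci['cx'])/ci['fx'],(v-ci['cy'])/ci['fy'],np.ones_like(u,float)],-1)@T[:3,:3].T
Z=T[2,3]+ray[...,2]*d
top=Z[200:230,430:440]; zt=np.median(Z[100:110,310:340]);print('plate z',zt)
X=T[:3,3]+ray*((zt-T[2,3])/ray[...,2])[...,None]
m=((Z<zt-.004)&(d>0)).astype(np.uint8); m[:,:312]=0;m[:,428:]=0;m[240:]=0;m[:12]=0
n,l,st,_=cv2.connectedComponentsWithStats(m)
for i in range(1,n):
    if st[i][4]<400: continue
    Q=X[l==i][:,:2];rc=cv2.minAreaRect((Q*1000).astype(np.float32));print(st[i],np.round(rc[0],1),np.round(rc[1],1),round(rc[2],1),'mean',Q.mean(0).round(4),'floor',np.median(Z[l==i]).round(4))
a=np.radians(-5.5);ex=np.array([np.cos(a),np.sin(a)]);ey=np.array([-ex[1],ex[0]])
E
```

```text
plate z 0.038809043696636764
[ 349   25   70   75 4049] [593.3  20.9] [72.7 72.3] 88.8 mean [0.5933 0.0217] floor 0.0129
[ 351  119   58   57 3022] [584.9 -67.4] [62.4 62.6] 84.5 mean [ 0.5848 -0.0668] floor 0.0129
[ 331  194   93   41 3616] [ 577.6 -145.5] [ 49.6 107.6] 84.6 mean [ 0.5771 -0.1444] floor 0.0131
```

The three pocket mouths measured at the right size: round (382,61), square (379,147), long (375,213). Now the long cake.

```bash
python3 -m jog '[[1,0.415,-0.0915,0,0,0,-21.5],[1,0.415,-0.0915,0,0,0,-21.5],[1,0.415,-0.0915,0,0,0,-21.5],[1,0.415,-0.0915,0,0,0,-21.5],[1,0.415,-0.0915,0,0,0,-21.5],[1,0.415,-0.0915,0,0,0,-21.5],[1,0.415,-0.0915,0,0,0,-21.5],[1,0.415,-0.0915,0,0,0,-21.5],[1,0.415,-0.0915,0,0,0,-21.5]]'; python3 - <<'E'
from h import *
look('w4',[('long_cake',.03,.07),('folding_bar',.005,.07),('tea_mug',.02,.1)])
plan((.467,.378,.3,106),(.467,.378,.036,106))
E
```

```text
time_s: 10.65
position: [0.4686, 0.3389, 0.2794]
tcp_rot: [[-0.277, 0.961, -0.001], [0.961, 0.277, -0.001], [-0.001, -0.002, -1.0]]
force: [0.8, -0.1, -0.3]
opening: 1.003
grasp_force: 0.0
t 10.65 pos [0.4686 0.3389 0.2794] psi 106.08 tilt [-0.0012 -0.0013 -1.    ] F [ 0.8 -0.1 -0.3] open 1.003 j [25. 24. 86. -0. 71.  9.]
long_cake tip [(0.71, [0.4712, 0.3781, 0.0008])]
   0.59 bgr [ 51  83 123] 3400 rect [470.2 377.4] [40.4 97.8] 17.5 ctr [0.4697 0.3779] z [0.055 0.058]
folding_bar tip [(0.63, [0.5856, 0.3553, 0.0009])]
   0.59 bgr [ 89 100 108] 3629 rect [586.4 356.4] [55.  99.6] 4.6 ctr [0.5854 0.3568] z [0.011 0.056]
tea_mug tip []
   0.47 bgr [ 98 107 112] 11 rect [375.9 491.6] [11.6  0.5] 14.9 ctr [0.3759 0.4918] z [0.022 0.023]
t 11.0 pos [0.4694 0.3384 0.2802] psi 105.95 tilt [ 1.e-04 -0.e+00 -1.e+00] F [-0.3 -0.6  0.1] open 0.996 j [25. 24. 86. -0. 71.  9.]
to (0.467, 0.378, 0.3, 106) shift [ 0.0387  0.0085 -0.0198] turn [ 0.    0.   -0.05]
to (0.467, 0.378, 0.036, 106) shift [0.0387 0.0085 0.2442] turn [ 0.    0.   -0.05]
```

View pics/w4.png

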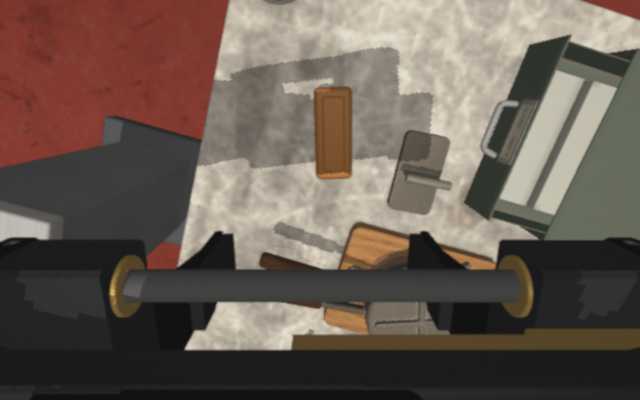

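```bash
python3 -m jog '[[0.8,0.0375,0.0116,0.05,0,0,-1.5],[0.8,0.0375,0.0116,0.11,0,0,-1.5],[0.8,0.0375,0.0116,0.17,0,0,-1.5],[0.8,0.0375,0.0116,0.22,0,0,-1.5],[0.8,0.0375,0.0116,0.244,0,0,-1.5],[0.8,0.0375,0.0116,0.244,0,0,-1.5],[0.35,0.0375,0.0116,0.244,0,0,-1.5],[0.35,0.0375,0.0116,0.244,0,0,-1.5],[0.35,0.0375,0.0116,0.244,0,0,-1.5],[0.35,0.0375,0.0116,0.244,0,0,-1.5],[0.35,0.0375,0.0116,0.244,0,0,-1.5]]'
```

```text
time_s: 12.38
position: [0.4703, 0.3789, 0.037]
tcp_rot: [[-0.301, 0.953, 0.001], [0.953, 0.301, 0.001], [0.0, 0.001, -1.0]]
force: [-0.9, -1.6, 6.7]
opening: 0.455
grasp_force: 30.0
```

```bash
python3 -m jog '[[0.35,0,0,-0.03,0,0,0],[0.35,0,0,-0.09,0,0,0],[0.35,0,0,-0.14,0,0,0],[0.35,0,0,-0.14,0,0,0]]'; python3 -c "
from h import *
plan((.5767,-.1452,.177,174.5),(.5767,-.1452,.177,-5.5))"
```

```text
time_s: 12.88
position: [0.4724, 0.3801, 0.1804]
tcp_rot: [[-0.302, 0.953, 0.009], [0.953, 0.302, 0.005], [0.002, 0.01, -1.0]]
force: [1.1, -0.9, -1.1]
opening: 0.455
grasp_force: 30.0
t 12.88 pos [0.4724 0.3801 0.1804] psi 107.55 tilt [ 0.0086  0.0046 -1.    ] F [ 1.1 -0.9 -1.1] open 0.455 j [28. 32. 88.  0. 59. 11.]
to (0.5767, -0.1452, 0.177, 174.5) shift [-0.5323 -0.0589  0.0018] turn [  0.55   0.23 -66.95]
to (0.5767, -0.1452, 0.177, -5.5) shift [-0.5323 -0.0589  0.0018] turn [  0.25  -0.61 113.05]
```

```bash
python3 -m jog '[[0.35,-0.532,-0.059,0,0,0,-67],[0.35,-0.532,-0.059,0,0,0,-67],[0.35,-0.532,-0.059,0,0,0,-67],[0.35,-0.532,-0.059,0,0,0,-67],[0.35,-0.532,-0.059,0,0,0,-67],[0.35,-0.532,-0.059,0,0,0,-67],[0.35,-0.532,-0.059,0,0,0,-67],[0.35,-0.532,-0.059,0,0,0,-67],[0.35,-0.532,-0.059,0,0,0,-67],[0.35,-0.532,-0.059,0,0,0,-67],[0.35,-0.532,-0.059,0,0,0,-67],[0.35,-0.532,-0.059,0,0,0,-67]]'; python3 -c "
from h import *
plan((.5767,-.1452,.08,174.5))
im,d=viewer.capture('side');cv2.imwrite('pics/s4.png',cv2.resize(im[120:320,240:480],None,fx=3,fy=3))"
```

```text
time_s: 14.38
position: [0.5728, -0.1445, 0.1751]
tcp_rot: [[-0.996, 0.094, -0.003], [0.094, 0.996, 0.002], [0.003, 0.001, -1.0]]
force: [-0.8, 0.4, -1.4]
opening: 0.457
grasp_force: 30.0
t 14.38 pos [ 0.5728 -0.1445  0.1751] psi 174.63 tilt [-0.0027  0.0017 -1.    ] F [-0.8  0.4 -1.4] open 0.457 j [ -25.   32.   90.    0.   58. -110.]
to (0.5767, -0.1452, 0.08, 174.5) shift [-0.0043 -0.0005  0.095 ] turn [ 0.08 -0.16  0.13]
```

View pics/s4.png

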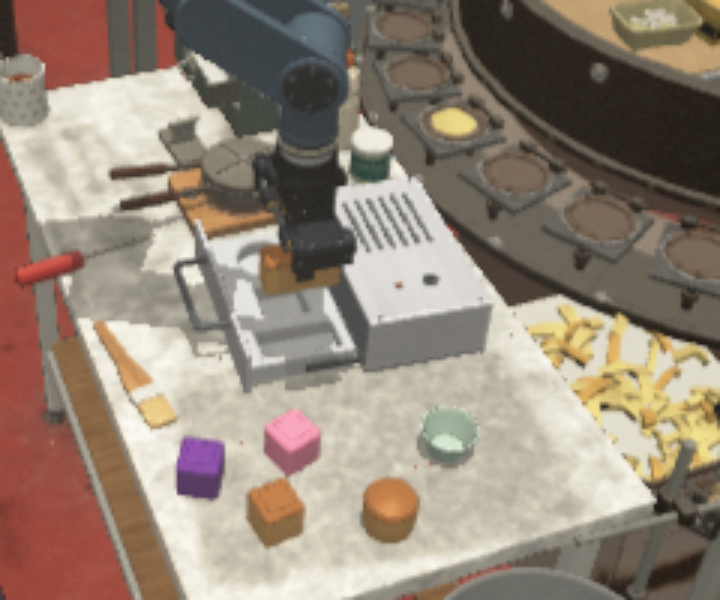

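The cake hangs level over the carriage, at (300,270) in the crop. I'll lower to just above the mouth and re-check the alignment.

```bash
python3 -m jog '[[0.35,-0.0043,-0.0005,0.05,0,0,0.1],[0.35,-0.0043,-0.0005,0.085,0,0,0.1],[0.35,-0.0043,-0.0005,0.085,0,0,0.1]]'; python3 - <<'E'
from h import *
plan((.5767,-.1452,.053,174.5))
im,d=viewer.capture('side');ci=viewer.camera_info('side')
for r in models.outline_of('side','long_cake')[:2]:
    P=pts('side',r['mask'],d,ci);print(r['p'],len(P),np.percentile(P,[1,99],axis=0).round(3).tolist())
    a=np.radians(-5.5);ex=np.array([np.cos(a),np.sin(a)]);s=P[:,:2]@ex;lo,hi=np.percentile(s,[2,98]);print('x ctr err',(lo+hi)/2-np.array([.5776,-.1452])@ex,hi-lo)
E
```

```text
time_s: 14.8
position: [0.5758, -0.1448, 0.0886]
tcp_rot: [[-0.995, 0.095, -0.007], [0.095, 0.995, 0.003], [0.007, 0.003, -1.0]]
force: [-0.3, 0.9, -1.0]
opening: 0.459
grasp_force: 30.0
t 14.8 pos [ 0.5758 -0.1448  0.0886] psi 174.55 tilt [-0.0067  0.0032 -1.    ] F [-0.3  0.9 -1. ] open 0.459 j [ -25.   39.   93.    0.   48. -109.]
to (0.5767, -0.1452, 0.053, 174.5) shift [-0.0012 -0.0004  0.0356] turn [ 0.15 -0.4   0.05]
0.51 193 [[0.529, -0.171, 0.015], [0.617, -0.12, 0.112]]
x ctr err -0.0036898408167670427 0.08822671873932053
0.24 1194 [[0.456, -0.194, 0.008], [0.643, 0.07, 0.078]]
x ctr err -0.03013916259738003 0.19149012170441193
```

```bash
python3 -m jog '[[0.35,-0.001,-0.0005,0.012,0,0,0],[0.35,-0.001,-0.0005,0.024,0,0,0],[0.35,-0.001,-0.0005,0.034,0,0,0],[0.35,-0.001,-0.0005,0.034,0,0,0]]'
```

```text
time_s: 15.4
position: [0.5783, -0.1477, 0.056]
tcp_rot: [[-0.995, 0.097, -0.002], [0.097, 0.995, 0.001], [0.002, 0.001, -1.0]]
force: [-0.9, 0.4, -2.0]
opening: 0.458
grasp_force: 30.0
```

```bash
python3 -m jog '[[0.55,0,0,0,0,0,0],[0.58,0,0,0,0,0,0],[0.58,0,0,0,0,0,0],[0.6,0,0,-0.05,0,0,0],[0.8,0,0,-0.11,0,0,0],[1,0,0,-0.14,0,0,0]]'; python3 -c "
from h import *
plan((.448,-.393,.2,96.8),(.448,-.393,.036,96.8))"
```

```text
time_s: 16.15
position: [0.5806, -0.1486, 0.2008]
tcp_rot: [[-0.995, 0.097, 0.005], [0.097, 0.995, -0.002], [-0.006, -0.002, -1.0]]
force: [0.4, 0.6, -0.0]
opening: 0.746
grasp_force: 0.0
t 16.15 pos [ 0.5806 -0.1486  0.2008] psi 174.45 tilt [ 0.0053 -0.0025 -1.    ] F [ 0.4  0.6 -0. ] open 0.746 j [ -25.   30.   88.   -0.   61. -109.]
to (0.448, -0.393, 0.2, 96.8) shift [ 0.1083 -0.2561  0.0007] turn [ 0.12  0.34 77.65]
to (0.448, -0.393, 0.036, 96.8) shift [ 0.1092 -0.2558  0.1647] turn [ 0.12  0.34 77.65]
```

```bash
python3 -m jog '[[1,0.109,-0.256,0,0,0,77.7],[1,0.109,-0.256,0,0,0,77.7],[1,0.109,-0.256,0,0,0,77.7],[1,0.109,-0.256,0,0,0,77.7],[1,0.109,-0.256,0,0,0,77.7],[1,0.109,-0.256,0,0,0,77.7],[1,0.109,-0.256,0,0,0,77.7],[1,0.109,-0.256,0,0,0,77.7],[1,0.109,-0.256,0,0,0,77.7]]'; python3 - <<'E'
from h import *
look('w5',[('square_cake',.03,.07)])
plan((.448,-.393,.036,96.8))
E
```

```text
time_s: 17.27
position: [0.4457, -0.3922, 0.1973]
tcp_rot: [[-0.118, 0.993, 0.0], [0.993, 0.118, -0.0], [-0.0, 0.0, -1.0]]
force: [0.0, 0.1, -0.2]
opening: 1.001
grasp_force: 0.0
t 17.27 pos [ 0.4457 -0.3922  0.1973] psi 96.77 tilt [ 2.e-04 -2.e-04 -1.e+00] F [ 0.   0.1 -0.2] open 1.001 j [-52.  30.  89.  -0.  61. -59.]
square_cake tip [(0.78, [0.445, -0.3927, -0.0015]), (0.61, [0.3893, -0.3024, -0.0])]
   0.91 bgr [111  98 164] 4383 rect [ 506.6 -300.7] [52.9 52.4] 17.5 ctr [ 0.505  -0.3013] z [0.055 0.058]
   0.83 bgr [120  60 104] 4380 rect [ 387.6 -301.8] [52.  52.8] 61.8 ctr [ 0.389 -0.302] z [0.055 0.058]
   0.69 bgr [ 51  88 133] 3486 rect [ 447.8 -392.3] [51.8 51.2] 6.8 ctr [ 0.4479 -0.3915] z [0.055 0.058]
t 17.43 pos [ 0.4458 -0.3921  0.1972] psi 96.78 tilt [ 1.e-04 -2.e-04 -1.e+00] F [-1.1 -0.1 -0.3] open 1.001 j [-52.  30.  89.  -0.  61. -59.]
to (0.448, -0.393, 0.036, 96.8) shift [-0.0011  0.002   0.1612] turn [ 0.01  0.01 -0.02]
```

```bash
python3 -m jog '[[0.85,-0.0005,0.002,0.06,0,0,0],[0.85,-0.0005,0.002,0.11,0,0,0],[0.85,-0.0005,0.002,0.15,0,0,0],[0.85,-0.0005,0.002,0.161,0,0,0],[0.45,-0.0005,0.002,0.161,0,0,0],[0.45,-0.0005,0.002,0.161,0,0,0],[0.45,-0.0005,0.002,0.161,0,0,0],[0.45,-0.0005,0.002,0.161,0,0,0]]'; python3 -m jog '[[0.45,0,0,-0.03,0,0,0],[0.45,0,0,-0.09,0,0,0],[0.45,0,0,-0.12,0,0,0],[0.45,0,0,-0.12,0,0,0]]'; python3 -c "
from h import *
plan((.585,-.067,.157,84.5))"
```

```text
time_s: 18.42
position: [0.4487, -0.3933, 0.0378]
tcp_rot: [[-0.117, 0.993, 0.002], [0.993, 0.117, -0.003], [-0.003, 0.002, -1.0]]
force: [0.0, 0.5, 6.3]
opening: 0.596
grasp_force: 30.0
time_s: 18.92
position: [0.449, -0.3938, 0.159]
tcp_rot: [[-0.117, 0.993, 0.004], [0.993, 0.118, -0.005], [-0.006, 0.003, -1.0]]
force: [-0.3, -0.8, -1.2]
opening: 0.595
grasp_force: 30.0
t 18.93 pos [ 0.449  -0.3938  0.159 ] psi 96.75 tilt [ 0.004  -0.0052 -1.    ] F [-0.3 -0.8 -1.2] open 0.595 j [-52.  33.  90.   0.  56. -59.]
to (0.585, -0.067, 0.157, 84.5) shift [0.3085 0.1735 0.0009] turn [ 0.23  0.3  12.25]
```

```bash
python3 -m jog '[[0.45,0.308,0.1735,0,0,0,12.3],[0.45,0.308,0.1735,0,0,0,12.3],[0.45,0.308,0.1735,0,0,0,12.3],[0.45,0.308,0.1735,0,0,0,12.3],[0.45,0.308,0.1735,0,0,0,12.3],[0.45,0.308,0.1735,0,0,0,12.3],[0.45,0.308,0.1735,0,0,0,12.3],[0.45,0.308,0.1735,0,0,0,12.3],[0.45,0.308,0.1735,0,0,0,12.3]]'; python3 -c "
from h import *
plan((.585,-.0675,.09,84.5))"
```

```text
time_s: 20.05
position: [0.5832, -0.0674, 0.1554]
tcp_rot: [[0.099, 0.995, -0.001], [0.995, -0.099, 0.0], [0.0, -0.001, -1.0]]
force: [-0.5, 0.4, -0.9]
opening: 0.592
grasp_force: 30.0
t 20.05 pos [ 0.5832 -0.0674  0.1554] psi 84.34 tilt [-1.5e-03  2.0e-04 -1.0e+00] F [-0.5  0.4 -0.9] open 0.592 j [-17.  33.  92.  -0.  55. -12.]
to (0.585, -0.0675, 0.09, 84.5) shift [0.0001 0.0019 0.0654] turn [-0.08 -0.   -0.16]
```

```bash
python3 -m jog '[[0.45,0,0.002,0.05,0,0,-0.2],[0.45,0,0.002,0.065,0,0,-0.2],[0.45,0,0.002,0.065,0,0,-0.2]]'; python3 - <<'E'
from h import *
plan((.585,-.0675,.053,84.5))
im,d=viewer.capture('side')
for t in ['long_cake','carriage_handle','square_cake']: print(t,[(round(r['p'],2),np.round(r['xyz'],3).tolist()) for r in models.tip_of('side',t)[:3]])
cv2.imwrite('pics/s6.png',cv2.resize(im[160:260,300:420],None,fx=5,fy=5,interpolation=cv2.INTER_CUBIC))
E
```

```text
time_s: 20.42
position: [0.5848, -0.067, 0.09]
tcp_rot: [[0.095, 0.995, -0.003], [0.995, -0.095, 0.001], [0.001, -0.003, -1.0]]
force: [-0.5, -0.3, 0.3]
opening: 0.598
grasp_force: 30.0
t 20.43 pos [ 0.5848 -0.067   0.09  ] psi 84.56 tilt [-0.0032  0.001  -1.    ] F [-0.5 -0.3  0.3] open 0.598 j [-17.  39.  94.  -0.  48. -12.]
to (0.585, -0.0675, 0.053, 84.5) shift [-0.0005  0.0003  0.037 ] turn [-0.19 -0.04  0.06]
long_cake [(0.65, [0.583, -0.148, 0.014])]
carriage_handle [(0.78, [0.458, -0.042, 0.062]), (0.35, [0.578, -0.145, 0.014])]
square_cake [(0.77, [0.579, -0.067, 0.05]), (0.72, [0.354, 0.548, 0.005]), (0.61, [0.506, -0.302, 0.002])]
```

View pics/s6.png

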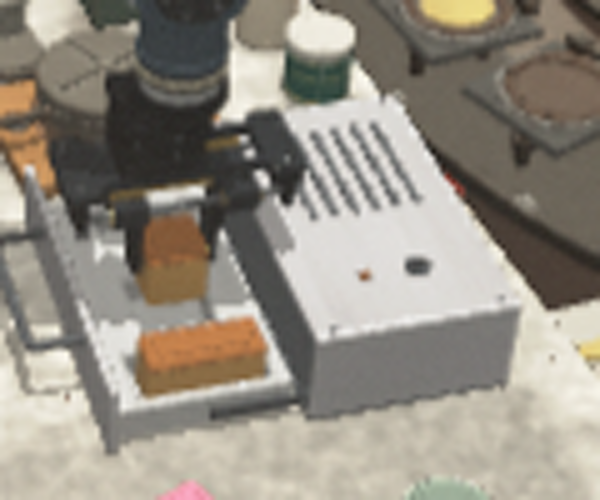

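The long cake is seated (200,355 in the crop) and the square hangs centred over its pocket (175,265). Lower it.

```bash
python3 -m jog '[[0.45,-0.0005,0,0.015,0,0,0],[0.45,-0.0005,0,0.027,0,0,0],[0.45,-0.0005,0,0.036,0,0,0],[0.45,-0.0005,0,0.036,0,0,0]]'
```

```text
time_s: 21.12
position: [0.5851, -0.0666, 0.0538]
tcp_rot: [[0.093, 0.996, -0.002], [0.996, -0.093, 0.001], [0.001, -0.002, -1.0]]
force: [0.1, 0.6, -0.6]
opening: 0.594
grasp_force: 30.0
```

```bash
python3 -m jog '[[0.75,0,0,0,0,0,0],[0.75,0,0,0,0,0,0],[0.75,0,0,0,0,0,0],[0.8,0,0,-0.05,0,0,0],[1,0,0,-0.11,0,0,0],[1,0,0,-0.14,0,0,0]]'; python3 -c "
from h import *
plan((.575,-.432,.19,90))"
```

```text
time_s: 21.88
position: [0.5875, -0.0673, 0.1988]
tcp_rot: [[0.093, 0.996, 0.006], [0.996, -0.093, -0.002], [-0.001, 0.006, -1.0]]
force: [1.1, 0.0, 0.2]
opening: 0.94
grasp_force: 0.0
t 21.88 pos [ 0.5875 -0.0673  0.1988] psi 84.64 tilt [ 0.0055 -0.0016 -1.    ] F [1.1 0.  0.2] open 0.94 j [-17.  30.  89.   0.  60. -12.]
to (0.575, -0.432, 0.19, 90) shift [-0.3642  0.0216  0.0093] turn [ 0.32  0.08 -5.36]
```

```bash
python3 -m jog '[[1,-0.364,0.0216,0,0,0,0],[1,-0.364,0.0216,0,0,0,0],[1,-0.364,0.0216,0,0,0,0],[1,-0.364,0.0216,0,0,0,0],[1,-0.364,0.0216,0,0,0,0],[1,-0.364,0.0216,0,0,0,0],[1,-0.364,0.0216,0,0,0,0],[1,-0.364,0.0216,0,0,0,0]]'; python3 - <<'E'
from h import *
look('w7',[('round_cake',.025,.07)])
plan((.5748,-.432,.034,84.5))
E
```

```text
time_s: 22.88
position: [0.573, -0.4306, 0.1947]
tcp_rot: [[0.094, 0.996, -0.001], [0.996, -0.094, 0.002], [0.002, -0.001, -1.0]]
force: [-0.7, 0.4, -0.1]
opening: 1.002
grasp_force: 0.0
t 22.88 pos [ 0.573  -0.4306  0.1947] psi 84.61 tilt [-7.0e-04  1.6e-03 -1.0e+00] F [-0.7  0.4 -0.1] open 1.002 j [-46.  40.  69.   0.  71. -40.]
round_cake tip [(0.91, [0.5724, -0.4357, -0.0011])]
   0.67 bgr [ 46  81 124] 4101 rect [ 576.1 -432.6] [62.1 63.2] 84.5 ctr [ 0.5759 -0.4317] z [0.054 0.058]
   0.25 bgr [121 139 128] 2957 rect [ 692.8 -354.8] [71.1 70.9] 35.8 ctr [ 0.6927 -0.3548] z [0.037 0.042]
t 23.02 pos [ 0.5738 -0.4294  0.1952] psi 84.75 tilt [-5.e-04  9.e-04 -1.e+00] F [ 0.2 -0.1  0.4] open 1.003 j [-46.  40.  69.   0.  71. -40.]
to (0.5748, -0.432, 0.034, 84.5) shift [-0.0027  0.0014  0.1612] turn [-0.03 -0.05  0.25]
```

```bash
python3 -m jog '[[1,-0.0029,0.002,0.06,0,0,0],[1,-0.0029,0.002,0.11,0,0,0],[1,-0.0029,0.002,0.15,0,0,0],[1,-0.0029,0.002,0.161,0,0,0],[1,-0.0029,0.002,0.161,0,0,0],[0.6,-0.0029,0.002,0.161,0,0,0],[0.6,-0.0029,0.002,0.161,0,0,0],[0.6,-0.0029,0.002,0.161,0,0,0],[0.6,-0.0029,0.002,0.161,0,0,0]]'; python3 -m jog '[[0.6,0,0,-0.03,0,0,0],[0.6,0,0,-0.09,0,0,0],[0.6,0,0,-0.13,0,0,0],[0.6,0,0,-0.13,0,0,0]]'; python3 -c "
from h import *
plan((.5934,.0214,.165,84.5))"
```

```text
time_s: 24.15
position: [0.5756, -0.4349, 0.0353]
tcp_rot: [[0.093, 0.996, 0.001], [0.996, -0.093, -0.001], [-0.001, 0.001, -1.0]]
force: [0.0, 0.5, 3.8]
opening: 0.722
grasp_force: 30.0
time_s: 24.65
position: [0.5771, -0.4364, 0.1689]
tcp_rot: [[0.093, 0.996, 0.006], [0.996, -0.093, -0.007], [-0.006, 0.007, -1.0]]
force: [-0.3, 0.1, -0.8]
opening: 0.725
grasp_force: 30.0
t 24.65 pos [ 0.5771 -0.4364  0.1689] psi 84.64 tilt [ 0.0064 -0.0066 -1.    ] F [-0.3  0.1 -0.8] open 0.725 j [-46.  42.  70.   0.  68. -41.]
to (0.5934, 0.0214, 0.165, 84.5) shift [ 0.4573 -0.0266  0.0009] turn [0.4  0.34 0.14]
```

```bash
python3 -m jog '[[0.6,0.456,-0.0266,0,0,0,0],[0.6,0.456,-0.0266,0,0,0,0],[0.6,0.456,-0.0266,0,0,0,0],[0.6,0.456,-0.0266,0,0,0,0],[0.6,0.456,-0.0266,0,0,0,0],[0.6,0.456,-0.0266,0,0,0,0],[0.6,0.456,-0.0266,0,0,0,0],[0.6,0.456,-0.0266,0,0,0,0],[0.6,0.456,-0.0266,0,0,0,0],[0.6,0.456,-0.0266,0,0,0,0]]'; python3 -c "
from h import *
plan((.5934,.020,.09,84.5))"
```

```text
time_s: 25.9
position: [0.5913, 0.0205, 0.1635]
tcp_rot: [[0.095, 0.996, -0.001], [0.996, -0.095, -0.001], [-0.001, -0.001, -1.0]]
force: [-0.7, -0.7, -0.3]
opening: 0.725
grasp_force: 30.0
t 25.9 pos [0.5913 0.0205 0.1635] psi 84.57 tilt [-7.e-04 -6.e-04 -1.e+00] F [-0.7 -0.7 -0.3] open 0.725 j [-9. 33. 91. -0. 57. -3.]
to (0.5934, 0.02, 0.09, 84.5) shift [-0.0003  0.0022  0.0735] turn [-0.04  0.04  0.07]
```

```bash
python3 -m jog '[[0.6,0,0.002,0.045,0,0,0],[0.6,0,0.002,0.074,0,0,0],[0.6,0,0.002,0.085,0,0,0],[0.6,0,0.002,0.098,0,0,0],[0.6,0,0.002,0.11,0,0,0],[0.6,0,0.002,0.11,0,0,0]]'
```

```text
time_s: 26.65
position: [0.5929, 0.0218, 0.0535]
tcp_rot: [[0.094, 0.996, -0.001], [0.996, -0.094, 0.0], [0.0, -0.001, -1.0]]
force: [0.5, -0.4, -0.9]
opening: 0.725
grasp_force: 30.0
```

```bash
python3 -m jog '[[0.9,0,0,0,0,0,0],[0.9,0,0,0,0,0,0],[0.9,0,0,0,0,0,0],[0.9,0,0,-0.05,0,0,0],[0.9,0,0,-0.11,0,0,0],[0.6,-0.05,-0.03,-0.17,0,0,0],[0.4,-0.11,-0.05,-0.22,0,0,0],[0.4,-0.11,-0.05,-0.22,0,0,0],[0.4,-0.11,-0.05,-0.22,0,0,0]]'; python3 - <<'E'
from h import *
look('w8',[('long_cake',.03,.08),('square_cake',.03,.08),('round_cake',.03,.08),('carriage_handle',.05,.08)])
E
```

```text
time_s: 27.78
position: [0.5338, -0.0849, 0.2767]
tcp_rot: [[0.097, 0.995, 0.005], [0.995, -0.097, -0.002], [-0.002, 0.006, -1.0]]
force: [0.3, 1.1, 0.4]
opening: 0.529
grasp_force: 0.0
t 27.77 pos [ 0.5338 -0.0849  0.2767] psi 84.46 tilt [ 0.0054 -0.0022 -1.    ] F [0.3 1.1 0.4] open 0.529 j [-21.  21.  91.  -0.  68. -15.]
long_cake tip [(0.88, [0.5802, -0.1481, 0.0087])]
   0.72 bgr [ 60 102 151] 3505 rect [ 582.5 -153.6] [ 51.8 102.6] 84.5 ctr [ 0.5801 -0.1462] z [0.067 0.07 ]
square_cake tip [(0.91, [0.5076, -0.2954, -0.0024]), (0.79, [0.5827, -0.0654, 0.008])]
   0.79 bgr [ 99  86 148] 949 rect [ 510.1 -281.8] [30.7 62.1] 73.6 ctr [ 0.5058 -0.2846] z [0.051 0.058]
   0.74 bgr [ 47  80 119] 2558 rect [588.  -66.7] [52.5 57.5] 85.0 ctr [ 0.5848 -0.0655] z [0.067 0.07 ]
round_cake tip [(0.95, [0.5943, 0.0218, 0.0117])]
   0.89 bgr [ 44  77 118] 3535 rect [593.4  23.3] [62.5 63.5] 8.5 ctr [0.593 0.023] z [0.066 0.07 ]
carriage_handle tip [(0.8, [0.4574, -0.0398, 0.0618])]
```

View pics/w8.png

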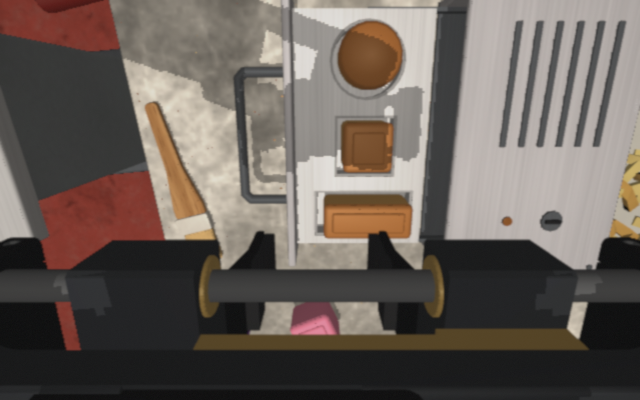

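All three cakes sit flat in their pockets: round (368,55), square (367,147), long (367,216), with tops at about 68 mm. Now re-grip the handle and push.

```bash
python3 -m jog '[[0.44,0.0343,-0.081,0,0,0,0],[0.44,0.0343,-0.081,0.01,0,0,0],[0.44,0.0343,-0.081,0.06,0,0,0],[0.44,0.0343,-0.081,0.12,0,0,0],[0.44,0.0343,-0.081,0.12,0,0,0]]'; python3 -c "
from h import *
plan((.4566,-.043,.054,84.5))"
```

```text
time_s: 28.85
position: [0.4524, -0.0399, 0.1503]
tcp_rot: [[0.093, 0.996, -0.012], [0.996, -0.093, 0.004], [0.003, -0.012, -1.0]]
force: [-1.0, 1.7, 0.5]
opening: 0.438
grasp_force: 0.0
t 28.85 pos [ 0.4524 -0.0399  0.1503] psi 84.66 tilt [-0.0115  0.004  -0.9999] F [-1.   1.7  0.5] open 0.438 j [-19.  25. 110.   0.  45. -14.]
to (0.4566, -0.043, 0.054, 84.5) shift [-0.003   0.0056  0.0963] turn [-0.68 -0.17  0.16]
```

```bash
python3 -m jog '[[0.44,-0.002,0.003,0,0,0,0],[0.44,-0.002,0.003,0.05,0,0,0],[0.44,-0.002,0.003,0.09,0,0,0],[0.44,-0.002,0.003,0.101,0,0,0],[0.44,-0.002,0.003,0.101,0,0,0],[0,-0.002,0.003,0.101,0,0,0],[0,-0.002,0.003,0.101,0,0,0],[0,-0.002,0.003,0.101,0,0,0],[0,-0.002,0.003,0.101,0,0,0]]'; python3 -c "
from h import *
plan((.615,-.058,.054,84.5),(.621,-.059,.054,84.5))"
```

```text
time_s: 29.98
position: [0.458, -0.0434, 0.0534]
tcp_rot: [[0.093, 0.996, -0.001], [0.996, -0.093, 0.0], [0.0, -0.001, -1.0]]
force: [-1.6, 0.4, 6.1]
opening: 0.099
grasp_force: 29.9
t 29.98 pos [ 0.458  -0.0434  0.0534] psi 84.65 tilt [-9.e-04  2.e-04 -1.e+00] F [-1.6  0.4  6.1] open 0.099 j [-19.  37. 114.  -0.  30. -14.]
to (0.615, -0.058, 0.054, 84.5) shift [ 0.      0.1576 -0.0007] turn [-0.05 -0.    0.15]
to (0.621, -0.059, 0.054, 84.5) shift [-0.0004  0.1637 -0.0007] turn [-0.05 -0.    0.15]
```

```bash
python3 -m jog '[[0,0,0.008,0,0,0,0],[0,0,0.02,0,0,0,0],[0,0,0.035,0,0,0,0],[0,0,0.05,0,0,0,0],[0,0,0.065,0,0,0,0],[0,0,0.08,0,0,0,0],[0,0,0.095,0,0,0,0],[0,0,0.11,0,0,0,0],[0,0,0.125,0,0,0,0],[0,0,0.14,0,0,0,0],[0,0,0.15,0,0,0,0],[0,0,0.158,0,0,0,0],[0,0,0.158,0,0,0,0]]';  python3 -m jog '[[0,0,0.003,0,0,0,0],[0,0,0.006,0,0,0,0],[0,0,0.009,0,0,0,0],[0,0,0.009,0,0,0,0]]'
```

```text
time_s: 31.6
position: [0.6176, -0.0586, 0.0535]
tcp_rot: [[0.094, 0.996, 0.003], [0.996, -0.094, -0.001], [-0.0, 0.003, -1.0]]
force: [2.6, -0.2, 2.8]
opening: 0.101
grasp_force: 29.9
time_s: 32.1
position: [0.6208, -0.0589, 0.0534]
tcp_rot: [[0.092, 0.996, -0.009], [0.996, -0.092, 0.001], [-0.0, -0.009, -1.0]]
force: [-6.9, -2.0, 10.6]
opening: 0.104
grasp_force: 30.0
```

```bash
python3 -m jog '[[0,0,0.004,0,0,0,0],[0,0,0.004,0,0,0,0]]'; python3 -m jog '[[0,0,-0.005,0,0,0,0],[0.42,0,-0.007,0,0,0,0],[0.42,0,-0.007,0,0,0,0],[0.42,0,-0.007,0,0,0,0],[0.42,0,-0.007,0,0,0,0],[0.42,0,-0.007,-0.05,0,0,0],[0.42,0,-0.007,-0.11,0,0,0],[0.42,-0.05,-0.03,-0.2,0,0,0],[0.42,-0.05,-0.03,-0.22,0,0,0],[0.42,-0.05,-0.03,-0.22,0,0,0],[0.42,-0.05,-0.03,-0.22,0,0,0]]'; python3 - <<'E'
from h import *
look('w9',[('carriage_handle',.05,.072),('warmer',.085,.1)])
im,d=viewer.capture('side');cv2.imwrite('pics/s9.png',im)
print([(round(r['p'],2),np.round(r['xyz'],3).tolist()) for r in models.tip_of('side','carriage_handle')[:1]])
ci=viewer.camera_info('wrist');T=np.linalg.inv(np.array(ci['world_to_cam']));im,d=viewer.capture('wrist')
o=T[:3,3];P=pts('w',d>0,d,ci)
B=P[(P[:,2]>.052)&(P[:,2]<.069)&(P[:,1]>-.1)&(P[:,1]<-.02)&(P[:,0]>.58)&(P[:,0]<.645)]
print('bar x centred',len(B),np.percentile(B[:,0]+.0965*(B[:,1]+.059)*-1,[2,50,98]))
cv2.imwrite('pics/w9.png',im)
E
```

```text
time_s: 32.35
position: [0.6208, -0.0588, 0.0534]
tcp_rot: [[0.092, 0.996, -0.018], [0.996, -0.092, 0.002], [0.0, -0.018, -1.0]]
force: [-14.8, -2.5, 16.4]
opening: 0.101
grasp_force: 30.0
time_s: 33.72
position: [0.5938, -0.1062, 0.2727]
tcp_rot: [[0.094, 0.996, -0.001], [0.996, -0.094, 0.0], [0.0, -0.001, -1.0]]
force: [-0.2, 0.8, -0.8]
opening: 0.422
grasp_force: 0.0
t 33.73 pos [ 0.5938 -0.1062  0.2727] psi 84.63 tilt [-6.e-04  5.e-04 -1.e+00] F [-0.2  0.8 -0.8] open 0.422 j [-21.  26.  83.   0.  71. -15.]
carriage_handle tip [(0.57, [0.6228, -0.0595, 0.0614])]
   0.66 bgr [72 74 76] 3037 rect [639.9 -69.7] [245.1  50.6] 84.5 ctr [ 0.6439 -0.0699] z [0.067 0.071]
warmer tip [(0.97, [0.7461, -0.0733, 0.0032])]
   0.67 bgr [139 142 147] 44864 rect [748.4 -88.9] [245.8 171.2] 84.4 ctr [ 0.7486 -0.0812] z [0.093 0.096]
[(0.73, [0.625, -0.059, 0.061])]
bar x centred 801 [0.61576047 0.6202191  0.62527155]
```

View pics/w9.png

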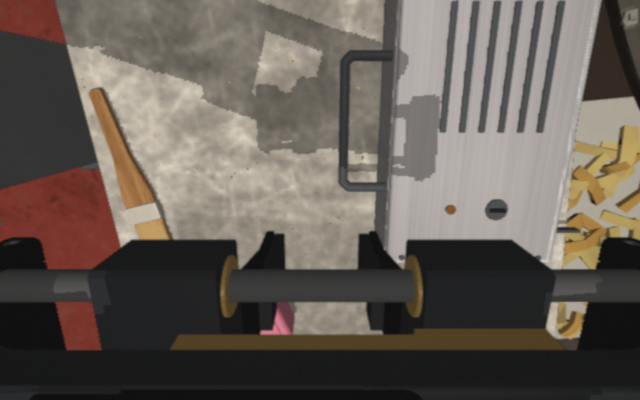

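The carriage is closed: the panel lies against the housing at column 388, the handle is at (345,120), and the bar is at x = 0.620, a full 165 mm of travel. The gripper is clear, so I'll hand in.

```bash
python3 -c "
from rig import workorder
print(workorder.hand_in())"
```

```text
the job is handed in; nothing more can be done
None
```

I loaded the round, square and long cakes flat into their own pockets, pushed the carriage the full 165 mm home, and handed in at about 34 s of the 72 s allowed; the hand-in call returned no verdict.

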